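# Free-running check of a leather press's swing beam

## Robot

A 6-joint arm with a two-finger parallel gripper is mounted at the origin on the work surface. World frame = base frame: x ahead of the robot, y to its left, z up, the work surface at z = 0. Lengths are in m, angles in rad, forces in N, time in s.
With the tool pointing down it reaches from about 0.35 to 0.775 m from the base axis. Payload 5.5 kg.
Tool frame: the origin (TCP) lies between the finger pads, 19 mm behind the fingertips; this is the grasp point; z points along the fingers, y is the line along which they close (so a half turn about z gives the same grasp; the last joint's range is limited). The gripper opens to 85 mm and grips with 20 to 120 N. Pads are 22 mm wide; open, the fingers measure 114 mm over their backs; the gripper's body (76 mm by 85 mm) begins 54 mm behind the grasp point. The pads swing forward as they close: fully open they stand 13 mm farther back than shut.
Start: joints at [-1.435, 0.313, 0.046, 1.304, 0, 1.431], TCP at [0.157, -0.553, 0.25] pointing down, gripper open.
Joint ranges: [-2.76, 2.76], [-0.86, 1.69], [-1.03, 1.26], [-2.2, 2.34], [-1.47, 1.5], [-3.14, 3.14]. Speed limits (rad/s): [2.57, 2.57, 3.14, 3.14, 3.14, 3.14].

## Interface

Orientations are given as a unit quaternion [w, x, y, z].
In Python, from workcell import env gives the robot as it stands.
- The arm moves only by the shell command python3 -m pendant 'ROWS' [FORCE]. ROWS is JSON, a list of rows, each an object with "travel": the shift along the tool's x, y, z scaled (see below), a list of three; "rot": the turn, a rotation vector about the tool's x, y, z scaled (see below), a list of three; "fingers": the opening, from -1 (shut) to 1 (fully open). In form: [{"travel": [dx, dy, dz], "rot": [wx, wy, wz], "fingers": fingers}, ...]. A call has 1 to 10 rows; each row is the pose to reach, as a shift and turn from the pose commanded when the call began, along the tool's axes at that moment; what a row does not reach only later rows make up. The controller multiplies each number of a shift by 0.12 m and each number of a turn by 60 degrees. A row lasts 1/10 s, in which the tool goes at most 50 mm and 8.59 degrees, less where a joint would pass 70% of its speed; a pose out of reach is approached as far as the arm can. A call with a number of a shift or a turn outside -1 to 1 is refused whole. A call with a gripper value outside its range is refused whole. The fingers move at their own pace and stop on an object; FORCE is the grip in N (left out, the last holds). Time passes only in rows, so rows that repeat a pose let the fingers close. It gives the time, the measured TCP pose, the force, the opening and the grip force at its end, in the units of the state.
- env.get_state(): the state, without advancing time (a new reading comes with each control period).
- env.read_camera(name): name is "side" or "top" or "wrist"; returns (picture, depth): 480x640x3 uint8, blue, green, red; 480x640 float32, m along the optical axis (not along the pixel's ray), 0 where there is no reading.
- env.camera_model(name): a dict with "fovy" (degrees; the focal length in pixels is half the picture's height over the tangent of half this angle, whatever the lens; pixels are square), "cx", "cy" (the principal point, pixels), "rvec" (rotation vector, rad) and "tvec" (3), from world to camera coordinates, as OpenCV has them; the wrist camera has in their place "T_tool_cam" (4x4, takes a point from camera to tool coordinates, whose origin is the TCP and whose axes are the flange's). Camera axes: x right, y down, z forward; pixel columns grow to the right and rows downward; lengths in m; the calibration is good to about 2 mm. A picture is of the moment at which its call begins: read the wrist's pose just before it. camera_model takes no time and is no camera call.
- env.hand_in(): hands the job in; it is judged then, once.
Trained networks look in the newest picture that a camera, given by its name, has taken for a name from the list of things; names that differ only in an ending like _2 or _b are one class to them, and where a whole thing is asked for, a point or a joint stands for the part that bears it (a point fixed in the world has none). Each returns a list of dicts, best first, with "conf" (0 to 1); they miss things now and then, are a little off and sometimes report something else, mostly with a low value. They report only what shows in the picture. A call takes as long as a camera call. They do not tell look-alikes from the thing itself.
- env.outline_of(camera, target): "mask" (480x640 bool, what is visible of it) and "xy" ([column, row] in pixels, amid what is visible of it).
The state is a dict: "clock": time; "joint_pos": joint angles; "qvel": joint speeds; "tau": joint torques, N m; "tcp_pos": TCP position; "orientation": TCP orientation; "wrist_force": force on the tool from outside, world axes, zero at the start; "ft_torque": the same for the moment, N m; "finger_gap": finger opening in m; "grip_force": force on a finger pad.
Only numpy, scipy, OpenCV 4.12 (cv2) and the standard library are available. Lean on these libraries where they do the work, as an engineer would, in place of code of your own. Each camera call takes 0.05 s, during which the arm holds its last target. There are 200 camera calls.

## Task

The column bearing of the bench cutting press has just been greased: check that the beam runs free, then set it over the tag-shaped die. Take the beam by its upright grip and swing it off to the left, open your fingers and let it glide on by itself for a good three seconds without a stop, keeping the open fingers round the grip all the while, the grip near the middle between them but not touched (if it runs out sooner, swing it from the right again). Catch it before it runs into its stop, bring its centre line squarely over the middle of the die and leave it standing there, let go and still, without flinging the beam or disturbing the dies or the things lying and standing round the press.

Things in the scene. Friction and masses are not known exactly. Their poses are not given: they have to be found in the camera images.
- beam (a joint): Swing angle of the press beam about its column: 0 pointing out of the press front (its -x, towards the robot), growing to the robot's left; stops at -1.1 and 1.1; parked on the right. No spring. Inertia about the column nominally 0.153 kg m2 (really 0.55 to 1.6 times), drag 0.030 N m s/rad, dry friction 0.002 N m: coasts, time constant about 5 s. Run out: below 0.06 rad/s; flung: above 1.2.
- grip (a point): On the axis of the beam's upright black plastic grip, 25 mm below its top: where the fingers go round it from above. Grip 30 mm in diameter, 100 mm tall, top 272 mm above the table, near the beam's outer end, its axis 300 mm from the column's axis. Axes turn with the beam: x points from the grip to the column, z up.
- pivot (a point): On the column's axis, at the height of grip (245 mm above the table). Axes are those of the press (x away from the robot) and do not turn with the beam. Hub round the column up to 188 mm, column cap up to 216 mm above the table.
- head (a point): On the beam's centre line under its head, 200 mm from the column's axis, 123 mm above the table. The beam is a grey cast-aluminium arm of nominally 5 kg; its flat head, 170 mm wide, spans 95 to 330 mm from the column's axis, top 155 mm above the table. Axes turn with the beam: x along the centre line towards the column, y across it.
- press: Bench-top swing-beam cutting press (fixed): grey cast base 500 x 420 mm, on it a white nylon cutting board (top 80 mm above the table) and a leather blank (top 83 mm). Origin on the column's axis at table height; the base reaches 380 mm to the front and 120 mm behind it. x points away from the robot.
- tag_die: The die the beam is to stand over: closed outline of 4 mm steel strip shaped like a luggage tag, 94 x 58 mm, one end narrowed, 25 mm high (top 108 mm above the table), 0.25 kg, lying loose on the leather blank under the beam's path. Origin at the middle of the outline, on its underside.
- round_die: Small spare die, not for this job: eight-sided ring of steel strip, 42 mm across, 25 mm high, lying loose near the front right corner of the white board. Origin at the centre of its underside.
- mallet: Mallet with a pale head, 270 mm long overall, 54 mm high, lying on the bench to the right of the press; a bystander, origin at its underside.
- glue_tin: Steel tin, 84 mm across and 110 mm tall, on the right; a bystander, origin at its underside.
- edge_paint: Amber jar with a black cap, 48 mm across and 75 mm tall, on the right; a bystander, origin at its underside.
- thread: Pale thread reel standing on the bench, 60 mm across and 80 mm tall, on the left; a bystander, origin at its underside.
Mind the look-alikes: they are no part of the job. What is shaped like the tag_die but black, red or turquoise is not meant.

How it is judged:
By the outcome, as a careful person would: the job done as asked, in the order asked, and still so for the second after the job is handed in, with the robot touching nothing.
It also fails if it takes over 51 s, if anything falls off the work surface, if the arm or the gripper's body presses on something with over 40 N, if the wrist force passes 120 N, or if a joint passes its speed limit or range.

## Working session

There is one attempt and no reset: what is moved stays moved. The work goes in short steps, Python scripts to look and compute and a shell command to move; the robot and the scene stay as the last step left them, time stands still between calls to the robot, and variables do not carry over. Pictures are saved under pics/ and viewed, at most 10 in all, crops included, and the job is handed in when it is done.

```bash
ls; mkdir -p pics; python3 - <<'E'
from workcell import env
import cv2,numpy as np
s=env.get_state(); print({k:np.round(v,3) for k,v in s.items()})
for c in ["top","side"]:
    im,d=env.read_camera(c); cv2.imwrite(f"pics/{c}0.png",im); np.save(f"{c}_d.npy",d)
    print(env.camera_model(c))
print(env.camera_model("wrist"))
E
```

```text
pics
{'clock': np.float64(0.0), 'joint_pos': array([-1.435,  0.314,  0.045,  1.304, -0.   ,  1.431]), 'qvel': array([-0.001, -0.002, -0.001, -0.   , -0.   , -0.   ]), 'tau': array([-0.0000e+00, -4.8062e+01,  2.9854e+01,  1.9000e-02,  0.0000e+00,
       -0.0000e+00]), 'tcp_pos': array([ 0.156, -0.553,  0.249]), 'orientation': array([-0.001,  0.991,  0.137, -0.   ]), 'wrist_force': array([-0.694, -0.001,  0.156]), 'ft_torque': array([-0.015,  0.025, -0.077]), 'grip_force': np.float64(0.0), 'finger_gap': np.float64(0.085)}
{'fovy': 57.39572162719553, 'cx': 317.36945172116356, 'cy': 240.83089412828207, 'rvec': array([ 2.23002604, -2.18557243,  0.09178445]), 'tvec': array([-0.07066494,  0.50573508,  1.42138885])}
{'fovy': 50.83309038041501, 'cx': 320.0083492678255, 'cy': 246.71819029993426, 'rvec': array([ 2.34098062, -0.51207497,  0.19785508]), 'tvec': array([-0.49373097,  0.24757401,  1.35886088])}
{'fovy': 71.23831449364644, 'cx': 317.7736499895602, 'cy': 238.91874704478946, 'T_tool_cam': array([[ 6.48815948e-04, -9.53154764e-01, -3.02482355e-01,
         7.82289002e-02],
       [ 9.99999785e-01,  5.89337239e-04,  2.87905098e-04,
        -1.23119621e-03],
       [-9.61539993e-05, -3.02482477e-01,  9.53154941e-01,
        -1.23576904e-01],
       [ 0.00000000e+00,  0.00000000e+00,  0.00000000e+00,
         1.00000000e+00]])}
```

View pics/top0.png

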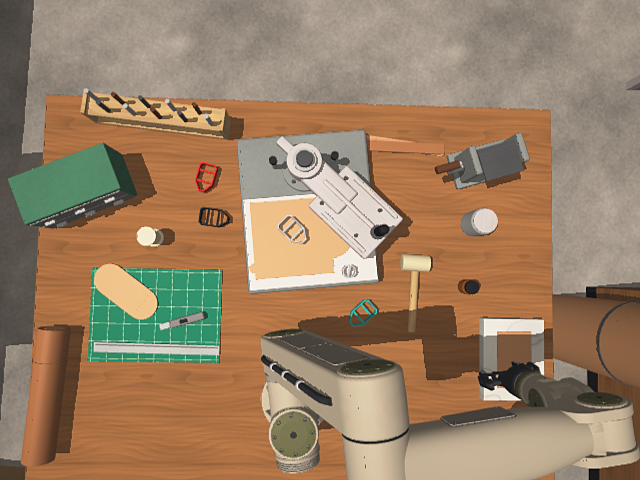

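View pics/side0.png

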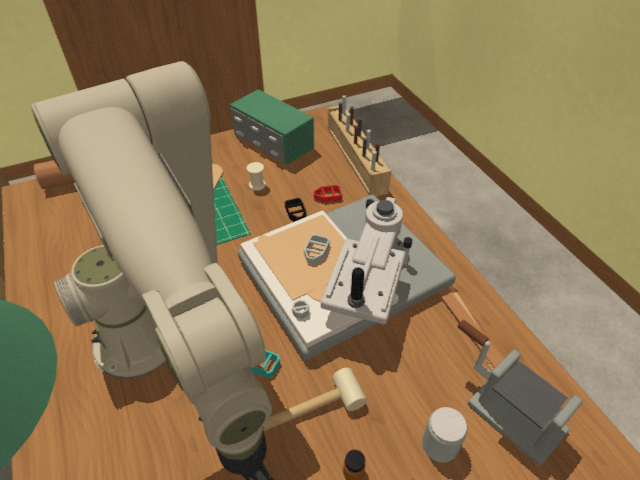

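Top view: column cap at (303,158), black grip at (380,231), steel tag die at (293,229), round die at (349,270), and mallet, tin and jar to the right; the black, red and turquoise tags are look-alikes. The side view agrees (grip 357,285; die 317,248).

```bash
cat > h.py <<'E'
from workcell import env
import cv2,numpy as np
from scipy.spatial.transform import Rotation as R
def cam(c):
    m=env.camera_model(c); f=240/np.tan(np.radians(m['fovy']/2))
    K=np.array([[f,0,m['cx']],[0,f,m['cy']],[0,0,1]])
    if c=='wrist':
        s=env.get_state(); q=s['orientation']; T=np.eye(4); T[:3,:3]=R.from_quat(np.r_[q[1:],q[0]]).as_matrix(); T[:3,3]=s['tcp_pos']
        W=np.linalg.inv(T@m['T_tool_cam']); return K,W[:3,:3],W[:3,3]
    return K,R.from_rotvec(m['rvec']).as_matrix(),np.array(m['tvec'])
def ray(c,px,z):
    K,Rm,t=cam(c); px=np.atleast_2d(px).astype(float)
    d=(np.linalg.inv(K)@np.c_[px,np.ones(len(px))].T).T@Rm; o=-Rm.T@t
    return o+d*((z-o[2])/d[:,2])[:,None]
def cloud(c,d,mask):
    K,Rm,t=cam(c); v,u=np.nonzero(mask&(d>0)); z=d[v,u]
    p=np.c_[(u-K[0,2])/K[0,0]*z,(v-K[1,2])/K[1,1]*z,z]; return (p-t)@Rm
E
python3 - <<'E'
from h import *
ims={}
for c in ["top","side"]:
    im,d=env.read_camera(c)
    for n in ["tag_die","grip","round_die","beam","press"]:
        for o in env.outline_of(c,n)[:4]:
            m=o['mask'].astype(bool); P=cloud(c,d,m)
            if len(P)==0: continue
            col=im[m].mean(0)
            print(c,n,round(o['conf'],2),np.round(o['xy']),m.sum(),col.round(),'med',np.median(P,0).round(3),'zmax',np.percentile(P[:,2],98).round(3))
            np.save(f"m_{c}_{n}_{int(o['xy'][0])}.npy",m)
            if n=="grip" or n=="tag_die":
                zt=.272 if n=="grip" else .108
                Q=P[abs(P[:,2]-zt)<.006]
                if len(Q)>5:
                    r=cv2.minAreaRect(Q[:,:2].astype(np.float32)); print('   top',len(Q),Q.mean(0).round(3),'rect',r)
                r=cv2.minAreaRect(ray(c,np.argwhere(m)[:,::-1],zt)[:,:2].astype(np.float32)); print('   ray rect',r)
print('cap',ray('top',[[304,159]],.216), 'board',ray('top',[[250,291],[377,281],[243,200]],.08).round(3))
print('base corners',ray('top',[[239,140],[368,130],],.05).round(3))
E
```

```text
top tag_die 0.8 [366. 310.] 284 [112. 124.  65.] med [ 0.277 -0.21   0.021] zmax 0.03
   ray rect ((0.28418081998825073, -0.19581525027751923), (0.062240660190582275, 0.08617070317268372), 45.47295379638672)
top tag_die 0.72 [209. 220.] 201 [45. 50. 62.] med [0.571 0.299 0.021] zmax 0.03
   ray rect ((0.5675634741783142, 0.2602476179599762), (0.09053660184144974, 0.055216118693351746), 80.91613006591797)
top tag_die 0.69 [293. 221.] 50 [174. 184. 191.] med [0.561 0.02  0.105] zmax 0.111
   top 32 [0.549 0.024 0.107] rect ((0.5436494946479797, 0.024707794189453125), (0.06349265575408936, 0.05195000395178795), 46.11119079589844)
   ray rect ((0.5441750884056091, 0.02527797967195511), (0.06506607681512833, 0.05199930816888809), 46.16357421875)
top tag_die 0.64 [202. 181.] 234 [ 40.  45. 173.] med [0.705 0.314 0.021] zmax 0.031
   ray rect ((0.6901772022247314, 0.289337694644928), (0.05987121909856796, 0.0856429785490036), 73.7713394165039)
top grip 0.57 [349. 202.] 5806 [189. 196. 208.] med [ 0.611 -0.143  0.159] zmax 0.224
   top 75 [ 0.53  -0.233  0.271] rect ((0.5304949879646301, -0.
[... 1820 characters left out ...]
0.06406588107347488), 46.39158248901367)
side tag_die 0.56 [266. 366.] 343 [ 99. 114.  56.] med [ 0.293 -0.234  0.019] zmax 0.03
   ray rect ((0.27987197041511536, -0.2800910174846649), (0.06582273542881012, 0.05484073609113693), 37.38284683227539)
side round_die 0.56 [300. 309.] 253 [125. 137. 141.] med [ 0.416 -0.16   0.099] zmax 0.109
side beam 0.69 [372. 272.] 6080 [148. 160. 170.] med [ 0.6   -0.172  0.159] zmax 0.258
side press 0.73 [344. 271.] 19957 [134. 154. 169.] med [ 0.554 -0.11   0.083] zmax 0.215
cap [[ 0.72810673 -0.01223602  0.216     ]] board [[ 0.344  0.147  0.08 ]
 [ 0.382 -0.247  0.08 ]
 [ 0.626  0.176  0.08 ]]
base corners [[ 0.825  0.199  0.05 ]
 [ 0.869 -0.217  0.05 ]]
```

```bash
python3 - <<'E'
import cv2
im=cv2.imread('pics/top0.png')[115:305,225:415]; cv2.imwrite('pics/crop.png',cv2.resize(im,(600,600),interpolation=cv2.INTER_CUBIC))
E
```

```text
(no output)
```

View pics/crop.png

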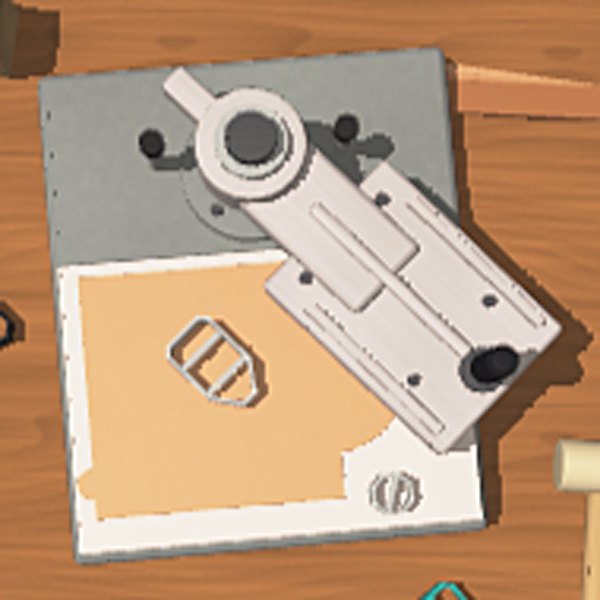

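The crop shows the die outline centred at about crop (221,365), which is image (295,231). The cap centre is at (305,158). I'll work out the geometry and start towards the grip.

```bash
cat >> h.py <<'E'
def yaw(s):
    q=s['orientation']; x=R.from_quat(np.r_[q[1:],q[0]]).as_matrix()[:,0]; return np.arctan2(x[1],x[0])
def units(target,psi=None):
    "units for a shift to world target, turn to yaw psi"
    s=env.get_state(); q=s['orientation']; M=R.from_quat(np.r_[q[1:],q[0]]).as_matrix()
    t=M.T@(np.array(target)-s['tcp_pos'])/.12
    r=0 if psi is None else -((psi-yaw(s)+np.pi)%(2*np.pi)-np.pi)/np.radians(60)
    return t.round(2),round(r,2)
E
python3 - <<'E'
from h import *
im=cv2.imread('pics/top0.png'); d=np.load('top_d.npy')
print('cap top',ray('top',[[305.4,158.4]],.216).round(4),'die manual',ray('top',[[295,230.6]],.108).round(4))
for z0,box in((.216,(280,335,135,185)),(.108,(270,320,205,255)),(.272,(360,400,210,250)),(.155,(300,410,170,260))):
    m=np.zeros(d.shape,bool); m[box[2]:box[3],box[0]:box[1]]=1
    P=cloud('top',d,m); Q=P[abs(P[:,2]-z0)<.005]; print(z0,len(Q),cv2.minAreaRect(Q[:,:2].astype(np.float32)))
d=np.load('side_d.npy')
for z0,box in((.216,(360,405,190,240)),(.108,(290,345,225,275)),(.272,(340,375,255,300)),(.155,(320,410,220,320))):
    m=np.zeros(d.shape,bool); m[box[2]:box[3],box[0]:box[1]]=1
    P=cloud('side',d,m); Q=P[abs(P[:,2]-z0)<.005]; print('side',z0,len(Q),cv2.minAreaRect(Q[:,:2].astype(np.float32)))
print(units([.25,-.473,.33],1.203))
E
python3 -m pendant '[{"travel":[0.47,-0.22,-0.5],"rot":[0,0,-0.43],"fingers":1},{"travel":[0.93,-0.43,-0.67],"rot":[0,0,-0.89],"fingers":1},{"travel":[0.93,-0.43,-0.67],"rot":[0,0,-0.89],"fingers":1},{"travel":[0.93,-0.43,-0.67],"rot":[0,0,-0.89],"fingers":1},{"travel":[0.93,-0.43,-0.67],"rot":[0,0,-0.89],"fingers":1},{"travel":[0.93,-0.43,-0.67],"rot":[0,0,-0.89],"fingers":1},{"travel":[0.93,-0.43,-0.67],"rot":[0,0,-0.89],"fingers":1},{"travel":[0.93,-0.43,-0.67],"rot":[0,0,-0.89],"fingers":1}]'
python3 -c "
from h import *
print(env.get_state()['clock'],yaw(env.get_state()),units([.343,-.393,.33],2.13))"
```

```text
cap top [[ 0.7299 -0.0162  0.216 ]] die manual [[0.5319 0.0113 0.108 ]]
0.216 208 ((0.7325246930122375, -0.012108586728572845), (0.04454030096530914, 0.045677900314331055), 0.06600679457187653)
0.108 151 ((0.5338144302368164, 0.01747911423444748), (0.09146454930305481, 0.056570883840322495), 46.20264434814453)
0.272 72 ((0.5304014682769775, -0.23321887850761414), (0.024808859452605247, 0.022104881703853607), 1.5626413822174072)
0.155 2582 ((0.6127980947494507, -0.1432548463344574), (0.3025442063808441, 0.16930216550827026), 47.43418502807617)
side 0.216 167 ((0.7356588244438171, -0.013794749975204468), (0.04979831725358963, 0.045506782829761505), 68.27969360351562)
side 0.108 221 ((0.5379731059074402, 0.015652332454919815), (0.09905651956796646, 0.05829911679029465), 46.164283752441406)
side 0.272 83 ((0.5332725644111633, -0.2368992120027542), (0.022969266399741173, 0.02532886154949665), 61.15780258178711)
side 0.155 2785 ((0.6243455410003662, -0.1377369612455368), (0.33284080028533936, 0.16961883008480072), 47.309391021728516)
(array([ 0.93, -0.43, -0.67]), np.float64(-0.89))
clock: 1.5
tcp_pos: [0.25, -0.4732, 0.3305]
orientation: [0.0, 0.823, 0.568, -0.0]
wrist_force: [-0.1, 0.6, -0.0]
finger_gap: 0.0855
grip_force: 0.0
1.5 1.2079007544721154 (array([0.9 , 0.49, 0.  ]), np.float64(-0.88))
```

```bash

python3 -m pendant '[{"travel":[0.45,0.24,0],"rot":[0,0,-0.43],"fingers":1},{"travel":[0.9,0.49,0],"rot":[0,0,-0.88],"fingers":1},{"travel":[0.9,0.49,0],"rot":[0,0,-0.88],"fingers":1},{"travel":[0.9,0.49,0],"rot":[0,0,-0.88],"fingers":1},{"travel":[0.9,0.49,0],"rot":[0,0,-0.88],"fingers":1},{"travel":[0.9,0.49,0],"rot":[0,0,-0.88],"fingers":1},{"travel":[0.9,0.49,0],"rot":[0,0,-0.88],"fingers":1}]'
python3 -c "
from h import *
print(env.get_state()['clock'],yaw(env.get_state()),units([.44,-.31,.33],3.05))"
```

```text
clock: 2.2
tcp_pos: [0.3433, -0.3931, 0.3305]
orientation: [0.0, 0.484, 0.875, -0.0]
wrist_force: [0.5, -0.4, 0.0]
finger_gap: 0.0856
grip_force: 0.0
2.2 2.130067506895622 (array([0.16, 1.05, 0.  ]), np.float64(-0.88))
```

```bash

python3 -m pendant '[{"travel":[0.08,0.49,0],"rot":[0,0,-0.43],"fingers":1},{"travel":[0.16,0.98,0],"rot":[0,0,-0.88],"fingers":1},{"travel":[0.16,0.98,0],"rot":[0,0,-0.88],"fingers":1},{"travel":[0.16,0.98,0],"rot":[0,0,-0.88],"fingers":1},{"travel":[0.16,0.98,0],"rot":[0,0,-0.88],"fingers":1},{"travel":[0.16,0.98,0],"rot":[0,0,-0.88],"fingers":1},{"travel":[0.16,0.98,0],"rot":[0,0,-0.88],"fingers":1}]'
python3 -c "
from h import *
print(env.get_state()['clock'],yaw(env.get_state()),units([.5315,-.2345,.33],3.974))"
```

```text
clock: 2.9
tcp_pos: [0.4328, -0.3146, 0.3303]
orientation: [-0.0, 0.046, 0.999, -0.0]
wrist_force: [-0.0, -0.8, -0.3]
finger_gap: 0.0854
grip_force: 0.0
2.9 3.049197213462578 (array([-0.76,  0.74,  0.  ]), np.float64(-0.88))
```

```bash

python3 -m pendant '[{"travel":[-0.38,0.37,0],"rot":[0,0,-0.43],"fingers":1},{"travel":[-0.76,0.74,0],"rot":[0,0,-0.88],"fingers":1},{"travel":[-0.76,0.74,0],"rot":[0,0,-0.88],"fingers":1},{"travel":[-0.76,0.74,0],"rot":[0,0,-0.88],"fingers":1},{"travel":[-0.76,0.74,0],"rot":[0,0,-0.88],"fingers":1},{"travel":[-0.76,0.74,0],"rot":[0,0,-0.88],"fingers":1},{"travel":[-0.76,0.74,0],"rot":[0,0,-0.88],"fingers":1},{"travel":[-0.76,0.74,0],"rot":[0,0,-0.88],"fingers":1}]'
python3 - <<'E'
from h import *
im,d=env.read_camera('wrist'); cv2.imwrite('pics/w1.png',im); np.save('w1.npy',d)
s=env.get_state(); print(s['clock'],yaw(s),s['joint_pos'].round(2),s['tcp_pos'])
P=cloud('wrist',d,np.ones(d.shape,bool))
for lo,hi in((.265,.28),(.18,.22),(.22,.255)):
    Q=P[(P[:,2]>lo)&(P[:,2]<hi)&(np.hypot(*(P[:,:2]-s['tcp_pos'][:2]).T)<.06)]
    print(lo,len(Q), cv2.minAreaRect(Q[:,:2].astype(np.float32)) if len(Q) else '', Q.mean(0) if len(Q) else'')
E
```

```text
clock: 3.7
tcp_pos: [0.5316, -0.2346, 0.3304]
orientation: [-0.0, -0.401, 0.916, -0.0]
wrist_force: [-1.0, -0.3, -0.6]
finger_gap: 0.0853
grip_force: 0.0
3.75 -2.3161320664751335 [-0.55  0.32  0.25  1.5  -0.   -1.38] [ 0.53154058 -0.23459162  0.33039236]
0.265 1515 ((0.5328256487846375, -0.23258160054683685), (0.027360718697309494, 0.027588874101638794), 70.8927001953125) [ 0.53154031 -0.23376241  0.27024763]
0.18 433 ((0.5268363952636719, -0.2390359789133072), (0.011813781224191189, 0.029088672250509262), 47.15044403076172) [ 0.5250307  -0.24102436  0.20151306]
0.22 581 ((0.5268003344535828, -0.23900961875915527), (0.011821964755654335, 0.028989717364311218), 47.26893997192383) [ 0.52503136 -0.24099713  0.23868309]
```

View pics/w1.png

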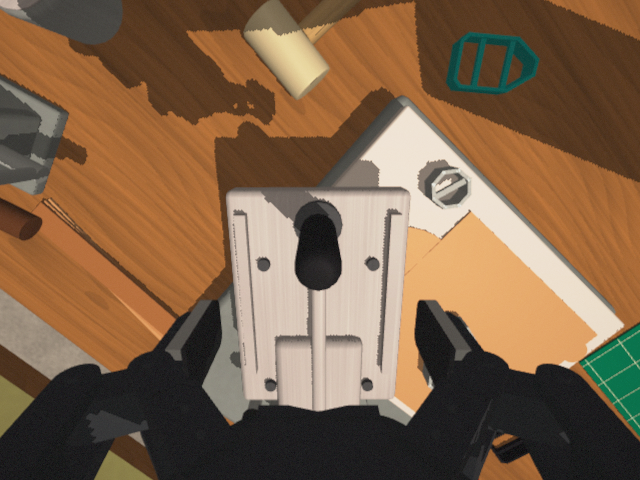

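The wrist view shows the grip centred between the open fingers, at about (318,265). Next I descend and close.

```bash

python3 -m pendant '[{"travel":[0,0,0.25],"rot":[0,0,0],"fingers":1},{"travel":[0,0,0.5],"rot":[0,0,0],"fingers":1},{"travel":[0,0,0.65],"rot":[0,0,0],"fingers":1},{"travel":[0,0,0.71],"rot":[0,0,0],"fingers":1},{"travel":[0,0,0.71],"rot":[0,0,0],"fingers":1},{"travel":[0,0,0.71],"rot":[0,0,0],"fingers":-1},{"travel":[0,0,0.71],"rot":[0,0,0],"fingers":-1},{"travel":[0,0,0.71],"rot":[0,0,0],"fingers":-1},{"travel":[0,0,0.71],"rot":[0,0,0],"fingers":-1},{"travel":[0,0,0.71],"rot":[0,0,0],"fingers":-1}]' 30
python3 -c "
from h import *
s=env.get_state();print(yaw(s),s['wrist_force'],s['ft_torque'])"
```

```text
clock: 4.75
tcp_pos: [0.532, -0.2346, 0.2462]
orientation: [0.0, -0.404, 0.915, -0.001]
wrist_force: [-0.3, 0.3, 4.2]
finger_gap: 0.0291
grip_force: 30.4
-2.310850672349129 [-0.28825259  0.33782664  4.23389799] [0.03454689 0.13179904 0.04339476]
```

```bash

python3 -m pendant '[{"travel":[0,0.01,0],"rot":[0,0,0.004],"fingers":-1},{"travel":[0,0.04,0],"rot":[0,0,0.014],"fingers":-1},{"travel":[-0.001,0.085,0],"rot":[0,0,0.032],"fingers":-1},{"travel":[-0.005,0.15,0],"rot":[0,0,0.057],"fingers":-1},{"travel":[-0.011,0.235,0],"rot":[0,0,0.09],"fingers":-1},{"travel":[-0.023,0.336,0],"rot":[0,0,0.129],"fingers":-1},{"travel":[-0.04,0.448,0],"rot":[0,0,0.172],"fingers":-1},{"travel":[-0.063,0.558,0],"rot":[0,0,0.215],"fingers":-1},{"travel":[-0.091,0.667,0],"rot":[0,0,0.258],"fingers":-1},{"travel":[-0.123,0.775,0],"rot":[0,0,0.301],"fingers":-1}]'
cat > beam.py <<'E'
from h import *
C=np.array([.7335,-.0128])
s=env.get_state(); t=s['tcp_pos'][:2]; v=t-C
print('clock',s['clock'],'tcp beta',round(np.arctan2(v[1],-v[0]),4),'r',round(np.hypot(*v),4),'psi-beta',round(np.pi-yaw(s)%(2*np.pi),4),'F',s['wrist_force'].round(1),'gap',s['finger_gap'].round(4),'q6',s['joint_pos'][5].round(2))
E
python3 beam.py
```

```text
clock: 5.75
tcp_pos: [0.4729, -0.1605, 0.2461]
orientation: [0.001, -0.254, 0.967, -0.001]
wrist_force: [1.5, 0.9, 6.8]
finger_gap: 0.0293
grip_force: 30.5Traceback (most recent call last):
  File "beam.py", line 4, in <module>
    print('clock',s['clock'],'tcp beta',round(np.arctan2(v[1],-v[0]),4),'r',round(np.hypot(*v),4),'psi-beta',round(np.pi-yaw(s)%(2*np.pi),4),'F',s['wrist_force'].round(1),'gap',s['finger_gap'].round(4),'q6',s['joint_pos'][5].round(2))
                                                                                                                                                                                 ^^^^^^^^^^^^^^^^^^^^^
AttributeError: 'float' object has no attribute 'round'
```

```bash

python3 -m pendant '[{"travel":[-0.0025,0.1125,0],"rot":[0,0,0.043],"fingers":1},{"travel":[-0.01,0.225,0],"rot":[0,0,0.086],"fingers":1},{"travel":[-0.022,0.334,0],"rot":[0,0,0.128],"fingers":1},{"travel":[-0.039,0.443,0],"rot":[0,0,0.17],"fingers":1}]'
cat > beam.py <<'E'
from h import *
import sys
C=np.array([.7335,-.0128])
s=env.get_state(); t=s['tcp_pos'][:2]; v=t-C; bt=np.arctan2(v[1],-v[0])
print('clock',round(s['clock'],3),'tcp beta %.4f r %.4f'%(bt,np.hypot(*v)),'yawbeta %.4f'%(np.pi-yaw(s)%(2*np.pi)),'F',np.round(s['wrist_force'],1),'gap %.4f q6 %.2f'%(s['finger_gap'],s['joint_pos'][5]))
if len(sys.argv)<2:
    K,Rm,tt=cam('wrist'); im,d=env.read_camera('wrist'); w,u=np.nonzero(d>0); z=d[w,u]
    P=(np.c_[(u-K[0,2])/K[0,0]*z,(w-K[1,2])/K[1,1]*z,z]-tt)@Rm
    Q=P[(P[:,2]>.185)&(P[:,2]<.22)&(np.hypot(*(P[:,:2]-t).T)<.06)]
    q=s['orientation']; M=R.from_quat(np.r_[q[1:],q[0]]).as_matrix()
    L=(Q-s['tcp_pos'])@M
    lo,hi=np.percentile(L[:,1],[1,99]); xm=np.percentile(L[:,0],98)-.015; g=s['tcp_pos']+M@[xm,(lo+hi)/2,0]; vg=g[:2]-C
    print('n',len(Q),'grip in tool x %.4f y %.4f width %.4f'%(xm,(lo+hi)/2,hi-lo),'grip beta %.4f r %.4f'%(np.arctan2(vg[1],-vg[0]),np.hypot(*vg)),'im clock',s['clock'])
E
python3 beam.py
```

```text
clock: 6.15
tcp_pos: [0.4502, -0.1116, 0.245]
orientation: [-0.0, -0.167, 0.986, 0.0]
wrist_force: [-0.4, 0.9, -0.3]
finger_gap: 0.0845
grip_force: 0.0
clock 6.15 tcp beta -0.3356 r 0.3000 yawbeta -0.3354 F [-0.4  0.9 -0.3] gap 0.0845 q6 -0.75
n 1216 grip in tool x -0.0027 y -0.0007 width 0.0284 grip beta -0.3380 r 0.2973 im clock 6.15
```

```bash

python3 -m pendant '[{"travel":[-0.005,0.16,0],"rot":[0,0,0.061],"fingers":1},{"travel":[-0.0145,0.27,0],"rot":[0,0,0.103],"fingers":1},{"travel":[-0.0285,0.376,0],"rot":[0,0,0.144],"fingers":1},{"travel":[-0.047,0.482,0],"rot":[0,0,0.185],"fingers":1},{"travel":[-0.07,0.585,0],"rot":[0,0,0.225],"fingers":1}]'
python3 beam.py
```

```text
clock: 6.7
tcp_pos: [0.4353, -0.0429, 0.245]
orientation: [-0.0, -0.05, 0.999, -0.0]
wrist_force: [0.6, -0.4, 1.1]
finger_gap: 0.0852
grip_force: 0.0
clock 6.7 tcp beta -0.1006 r 0.2998 yawbeta -0.1008 F [ 0.6 -0.4  1.1] gap 0.0852 q6 -0.38
n 1201 grip in tool x -0.0022 y -0.0095 width 0.0278 grip beta -0.1324 r 0.2977 im clock 6.7
```

```bash

python3 -m pendant '[{"travel":[-0.0005,0.05,0],"rot":[0,0,0.019],"fingers":1},{"travel":[-0.0036,0.135,0],"rot":[0,0,0.052],"fingers":1},{"travel":[-0.0095,0.217,0],"rot":[0,0,0.083],"fingers":1},{"travel":[-0.018,0.297,0],"rot":[0,0,0.114],"fingers":1},{"travel":[-0.0285,0.376,0],"rot":[0,0,0.144],"fingers":1}]'
python3 beam.py
```

```text
clock: 7.25
tcp_pos: [0.4344, 0.0019, 0.245]
orientation: [-0.0, 0.024, 1.0, -0.0]
wrist_force: [-0.0, -0.2, -0.1]
finger_gap: 0.085
grip_force: 0.0
clock 7.25 tcp beta 0.0491 r 0.2995 yawbeta 0.0490 F [-0.  -0.2 -0.1] gap 0.0850 q6 -0.13
n 1196 grip in tool x -0.0014 y -0.0040 width 0.0282 grip beta 0.0357 r 0.2981 im clock 7.25
```

```bash

python3 -m pendant '[{"travel":[-0.001,0.066,0],"rot":[0,0,0.025],"fingers":1},{"travel":[-0.0034,0.13,0],"rot":[0,0,0.05],"fingers":1},{"travel":[-0.0073,0.191,0],"rot":[0,0,0.073],"fingers":1},{"travel":[-0.0125,0.25,0],"rot":[0,0,0.0955],"fingers":1},{"travel":[-0.019,0.307,0],"rot":[0,0,0.1175],"fingers":1},{"travel":[-0.026,0.361,0],"rot":[0,0,0.1385],"fingers":1}]'
python3 beam.py
```

```text
clock: 7.9
tcp_pos: [0.4397, 0.0448, 0.245]
orientation: [-0.0, 0.096, 0.995, -0.0]
wrist_force: [-0.3, 0.3, 0.4]
finger_gap: 0.085
grip_force: 0.0
clock 7.9 tcp beta 0.1937 r 0.2994 yawbeta 0.1932 F [-0.3  0.3  0.4] gap 0.0850 q6 0.11
n 1193 grip in tool x -0.0009 y 0.0008 width 0.0284 grip beta 0.1965 r 0.2985 im clock 7.9
```

```bash

python3 -m pendant '[{"travel":[-0.0015,0.0875,0],"rot":[0,0,0.033],"fingers":1},{"travel":[-0.004,0.1375,0],"rot":[0,0,0.0525],"fingers":1},{"travel":[-0.007,0.187,0],"rot":[0,0,0.0715],"fingers":1},{"travel":[-0.011,0.2345,0],"rot":[0,0,0.09],"fingers":1},{"travel":[-0.016,0.281,0],"rot":[0,0,0.1075],"fingers":1},{"travel":[-0.021,0.324,0],"rot":[0,0,0.124],"fingers":1},{"travel":[-0.027,0.366,0],"rot":[0,0,0.14],"fingers":1}]'
python3 beam.py
```

```text
clock: 8.65
tcp_pos: [0.4514, 0.0875, 0.2451]
orientation: [-0.0, 0.17, 0.986, -0.0]
wrist_force: [0.1, 0.2, -0.7]
finger_gap: 0.0855
grip_force: 0.0
clock 8.65 tcp beta 0.3414 r 0.2994 yawbeta 0.3410 F [ 0.1  0.2 -0.7] gap 0.0855 q6 0.36
n 1189 grip in tool x -0.0006 y -0.0007 width 0.0283 grip beta 0.3389 r 0.2989 im clock 8.65
```

```bash

python3 -m pendant '[{"travel":[-0.0006,0.054,0],"rot":[0,0,0.0205],"fingers":1},{"travel":[-0.0017,0.0925,0],"rot":[0,0,0.0355],"fingers":1},{"travel":[-0.0034,0.13,0],"rot":[0,0,0.05],"fingers":1},{"travel":[-0.0054,0.165,0],"rot":[0,0,0.063],"fingers":1},{"travel":[-0.008,0.1985,0],"rot":[0,0,0.076],"fingers":1},{"travel":[-0.011,0.232,0],"rot":[0,0,0.089],"fingers":1},{"travel":[-0.014,0.263,0],"rot":[0,0,0.101],"fingers":1},{"travel":[-0.017,0.293,0],"rot":[0,0,0.112],"fingers":1}]'
python3 beam.py
```

```text
clock: 9.5
tcp_pos: [0.4649, 0.1203, 0.2451]
orientation: [-0.0, 0.227, 0.974, -0.0]
wrist_force: [0.0, -0.6, 0.8]
finger_gap: 0.0856
grip_force: 0.0
clock 9.5 tcp beta 0.4602 r 0.2998 yawbeta 0.4587 F [ 0.  -0.6  0.8] gap 0.0856 q6 0.54
n 1184 grip in tool x -0.0005 y -0.0014 width 0.0283 grip beta 0.4555 r 0.2993 im clock 9.5
```

```bash

python3 -m pendant '[{"travel":[0,0.031,0],"rot":[0,0,0.012],"fingers":-1},{"travel":[-0.0007,0.0575,0],"rot":[0,0,0.022],"fingers":-1},{"travel":[-0.0014,0.085,0],"rot":[0,0,0.0325],"fingers":-1},{"travel":[-0.0024,0.11,0],"rot":[0,0,0.042],"fingers":-1},{"travel":[-0.0036,0.134,0],"rot":[0,0,0.051],"fingers":-1},{"travel":[-0.0045,0.15,0],"rot":[0,0,0.057],"fingers":-1},{"travel":[-0.005,0.16,0],"rot":[0,0,0.061],"fingers":-1},{"travel":[-0.0054,0.165,0],"rot":[0,0,0.063],"fingers":-1},{"travel":[-0.0054,0.165,0],"rot":[0,0,0.063],"fingers":-1}]' 30
python3 beam.py x
```

```text
clock: 10.45
tcp_pos: [0.4742, 0.1376, 0.2453]
orientation: [0.0, 0.259, 0.966, 0.0]
wrist_force: [-1.9, 0.5, 3.1]
finger_gap: 0.0293
grip_force: 30.3
clock 10.45 tcp beta 0.5256 r 0.2998 yawbeta 0.5237 F [-1.9  0.5  3.1] gap 0.0293 q6 0.64
```

```bash

python3 -m pendant '[{"travel":[0,-0.01,0],"rot":[0,0,-0.004],"fingers":-1},{"travel":[0,-0.0375,0],"rot":[0,0,-0.014],"fingers":-1},{"travel":[-0.0013,-0.08,0],"rot":[0,0,-0.0305],"fingers":-1},{"travel":[-0.0035,-0.1325,0],"rot":[0,0,-0.0505],"fingers":-1},{"travel":[-0.007,-0.187,0],"rot":[0,0,-0.0715],"fingers":-1},{"travel":[-0.012,-0.2445,0],"rot":[0,0,-0.0935],"fingers":-1},{"travel":[-0.018,-0.302,0],"rot":[0,0,-0.1155],"fingers":-1},{"travel":[-0.026,-0.359,0],"rot":[0,0,-0.1375],"fingers":-1},{"travel":[-0.035,-0.4155,0],"rot":[0,0,-0.1595],"fingers":-1},{"travel":[-0.045,-0.472,0],"rot":[0,0,-0.1815],"fingers":-1}]'
python3 -m pendant '[{"travel":[-0.0007,-0.0575,0],"rot":[0,0,-0.022],"fingers":-1},{"travel":[-0.0026,-0.115,0],"rot":[0,0,-0.044],"fingers":-1},{"travel":[-0.006,-0.1725,0],"rot":[0,0,-0.066],"fingers":-1},{"travel":[-0.0105,-0.2295,0],"rot":[0,0,-0.088],"fingers":-1},{"travel":[-0.016,-0.2845,0],"rot":[0,0,-0.109],"fingers":-1},{"travel":[-0.0225,-0.334,0],"rot":[0,0,-0.128],"fingers":-1},{"travel":[-0.029,-0.3785,0],"rot":[0,0,-0.145],"fingers":-1},{"travel":[-0.035,-0.418,0],"rot":[0,0,-0.1605],"fingers":-1},{"travel":[-0.0405,-0.4475,0],"rot":[0,0,-0.172],"fingers":-1},{"travel":[-0.0435,-0.465,0],"rot":[0,0,-0.1785],"fingers":-1}]'
python3 -m pendant '[{"travel":[0,0,0],"rot":[0,0,0],"fingers":-1},{"travel":[0,0,0],"rot":[0,0,0],"fingers":-1},{"travel":[0,0,0],"rot":[0,0,0],"fingers":-1}]'
python3 beam.py x
cat > look.py <<'E'
from h import *
import sys
n=sys.argv[1]
for c in ('top','side'):
    im,d=env.read_camera(c); cv2.imwrite(f'pics/{c}{n}.png',im)
    P=cloud(c,d,np.ones(d.shape,bool)); C0={'top':np.array([.7325,-.0121]),'side':np.array([.7357,-.0138])}[c]
    r=np.hypot(*(P[:,:2]-C0).T)
    Q=P[(abs(P[:,2]-.155)<.004)&(r<.36)&(r>.09)]
    print(c,len(Q),cv2.minAreaRect(Q[:,:2].astype(np.float32)) if len(Q)>5 else '')
    G=P[(abs(P[:,2]-.272)<.004)&(r<.33)&(r>.27)]
    if len(G): print('  grip top',len(G),cv2.minAreaRect(G[:,:2].astype(np.float32)))
    np.save(f'{c}{n}.npy',d)
E
python3 look.py 2
```

```text
clock: 11.45
tcp_pos: [0.4504, 0.085, 0.2453]
orientation: [0.0, 0.165, 0.986, -0.0]
wrist_force: [1.1, 0.5, 3.3]
finger_gap: 0.0294
grip_force: 30.3
clock: 12.45
tcp_pos: [0.4374, 0.0308, 0.2453]
orientation: [0.0, 0.073, 0.997, -0.0]
wrist_force: [1.0, -0.0, 1.8]
finger_gap: 0.029
grip_force: 30.2
clock: 12.75
tcp_pos: [0.4375, 0.0314, 0.2453]
orientation: [0.0, 0.073, 0.997, -0.0]
wrist_force: [2.7, -0.8, 3.6]
finger_gap: 0.0293
grip_force: 30.3
clock 12.75 tcp beta 0.1482 r 0.2992 yawbeta 0.1467 F [ 2.7 -0.8  3.6] gap 0.0293 q6 0.04
top 1478 ((0.690566897392273, 0.020125895738601685), (0.5722638368606567, 0.30218881368637085), 28.87897300720215)
side 1959 ((0.6349233388900757, 0.103644460439682), (0.41646698117256165, 0.4378901720046997), 84.21017456054688)
  grip top 9 ((0.42606794834136963, 0.00421096570789814), (0.015027955174446106, 0.047195903956890106), 15.480280876159668)
```

```bash

python3 -m pendant '[{"travel":[0,0,0],"rot":[0,0,0],"fingers":1},{"travel":[0,0,0],"rot":[0,0,0],"fingers":1},{"travel":[0,0,0],"rot":[0,0,0],"fingers":1},{"travel":[0,0,0],"rot":[0,0,0],"fingers":1},{"travel":[0,0,0],"rot":[0,0,0],"fingers":1}]'
python3 beam.py
python3 -m pendant '[{"travel":[0,0,-0.2],"rot":[0,0,0],"fingers":1},{"travel":[0,0,-0.4],"rot":[0,0,0],"fingers":1},{"travel":[0,0,-0.6],"rot":[0,0,0],"fingers":1},{"travel":[0,0,-0.8],"rot":[0,0,0],"fingers":1},{"travel":[0,0,-0.95],"rot":[0,0,0],"fingers":1},{"travel":[0,0,-0.95],"rot":[0,0,0],"fingers":1},{"travel":[0,0,-0.95],"rot":[0,0,0],"fingers":1}]'
python3 beam.py
python3 look.py 3
python3 -c "
from h import *
im,d=env.read_camera('wrist'); cv2.imwrite('pics/w3.png',im); np.save('w3.npy',d)
t=cv2.imread('pics/top3.png')[100:320,180:440]
cv2.imwrite('pics/both3.png',np.hstack([cv2.resize(im,(400,300)),cv2.resize(t,(355,300))]))"
```

```text
clock: 13.35
tcp_pos: [0.437, 0.0314, 0.245]
orientation: [-0.0, 0.073, 0.997, -0.0]
wrist_force: [-0.6, -0.6, -0.1]
finger_gap: 0.0854
grip_force: 0.0
clock 13.35 tcp beta 0.1480 r 0.2998 yawbeta 0.1467 F [-0.6 -0.6 -0.1] gap 0.0854 q6 0.03
n 1198 grip in tool x -0.0015 y 0.0015 width 0.0283 grip beta 0.1528 r 0.2983 im clock 13.35
clock: 14.1
tcp_pos: [0.4372, 0.0314, 0.3589]
orientation: [0.0, 0.073, 0.997, -0.0]
wrist_force: [-0.2, 0.0, -0.2]
finger_gap: 0.0855
grip_force: 0.0
clock 14.1 tcp beta 0.1480 r 0.2996 yawbeta 0.1467 F [-0.2  0.  -0.2] gap 0.0855 q6 0.03
n 283 grip in tool x -0.0010 y 0.0014 width 0.0284 grip beta 0.1528 r 0.2985 im clock 14.1
top 1299 ((0.6912339925765991, 0.018996238708496094), (0.5721760988235474, 0.2999535799026489), 29.01999855041504)
side 1963 ((0.6460467576980591, 0.12690313160419464), (0.44356098771095276, 0.4365147650241852), 79.82819366455078)
  grip top 48 ((0.4387424886226654, 0.025803985074162483), (0.02289893664419651, 0.022969786077737808), 51.146949768066406)
```

View pics/both3.png

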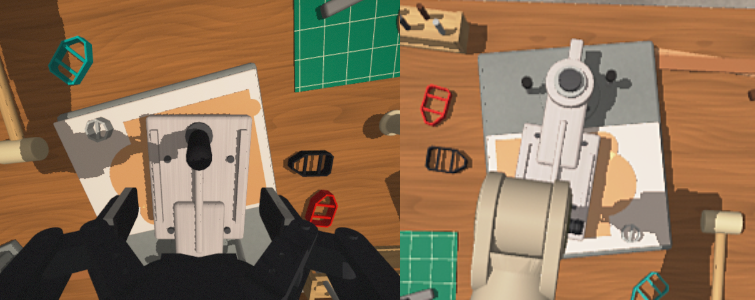

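The wrist view shows the beam at rest with its head near the die, and the grip free. In the top view the arm hides the beam, so I'll move it aside and measure properly.

```bash

for i in 1 2; do :; done
python3 -m pendant '[{"travel":[0.1,-0.3,0],"rot":[0,0,0],"fingers":1},{"travel":[0.2,-0.65,0],"rot":[0,0,0],"fingers":1},{"travel":[0.35,-1,0],"rot":[0,0,0],"fingers":1},{"travel":[0.35,-1,0],"rot":[0,0,0],"fingers":1}]'
python3 -m pendant '[{"travel":[0.2,-0.4,0],"rot":[0,0,0],"fingers":1},{"travel":[0.3,-0.75,0],"rot":[0,0,0],"fingers":1},{"travel":[0.4,-1,0],"rot":[0,0,0],"fingers":1},{"travel":[0.4,-1,0],"rot":[0,0,0],"fingers":1}]'
python3 -m pendant '[{"travel":[0,-0.4,0],"rot":[0,0,0],"fingers":1},{"travel":[0,-0.75,0],"rot":[0,0,0],"fingers":1},{"travel":[0,-1,0],"rot":[0,0,0],"fingers":1},{"travel":[0,-1,0],"rot":[0,0,0],"fingers":1}]'
python3 look.py 4
python3 -c "
import cv2,numpy as np
t=cv2.imread('pics/top4.png')[100:320,180:440];s=cv2.imread('pics/side4.png')
cv2.imwrite('pics/both4.png',np.hstack([cv2.resize(s,(400,300)),cv2.resize(t,(355,300))]))"
```

```text
clock: 14.7
tcp_pos: [0.3758, -0.0846, 0.3585]
orientation: [-0.001, 0.077, 0.997, -0.0]
wrist_force: [0.0, 0.2, 0.4]
finger_gap: 0.0855
grip_force: 0.0
clock: 15.1
tcp_pos: [0.3118, -0.1951, 0.3585]
orientation: [-0.001, 0.076, 0.997, -0.0]
wrist_force: [-0.4, 1.0, 0.4]
finger_gap: 0.0853
grip_force: 0.0
clock: 15.5
tcp_pos: [0.2958, -0.3139, 0.3578]
orientation: [-0.0, 0.075, 0.997, 0.0]
wrist_force: [-0.1, 1.2, 0.7]
finger_gap: 0.0853
grip_force: 0.0
top 2551 ((0.6305696964263916, 0.10334796458482742), (0.40668803453445435, 0.43719303607940674), 84.44436645507812)
  grip top 69 ((0.4359157979488373, 0.031138421967625618), (0.024087514728307724, 0.024195950478315353), 1.309140682220459)
side 1626 ((0.6622694730758667, 0.1238919198513031), (0.44249555468559265, 0.40337085723876953), 79.97659301757812)
```

View pics/both4.png

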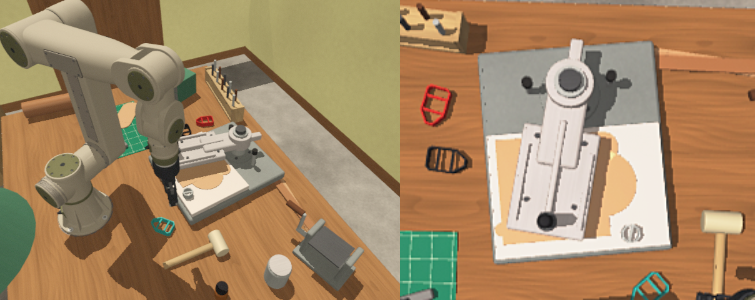

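```bash
python3 - <<'E'
from h import *
def fit(d,c,beta):
    C0={'top':np.array([.7325,-.0121]),'side':np.array([.7357,-.0138])}[c]
    P=cloud(c,d,np.ones(d.shape,bool)); v=P[:,:2]-C0
    u=np.array([-np.cos(beta),np.sin(beta)]); n=np.array([np.sin(beta),np.cos(beta)])
    a,b=v@u,v@n; k=(abs(P[:,2]-.155)<.005)&(a>.1)&(a<.325)&(abs(b)<.1)
    a,b=a[k],b[k]; L=[];Rr=[];A=[]
    for x in np.arange(.15,.31,.01):
        m=abs(a-x)<.006
        if m.sum()>8: A.append(x);L.append(b[m].max());Rr.append(b[m].min())
    A=np.array(A);mid=(np.array(L)+Rr)/2; p=np.polyfit(A,mid,1)
    print(c,beta,'n',k.sum(),'width',np.mean(np.array(L)-Rr).round(4),'slope %.4f offset at .2 %.4f'%(p[0],np.polyval(p,.2)), 'L %.4f R %.4f'%(np.median(L),np.median(Rr)))
fit(np.load('top_d.npy'),'top',-.83); fit(np.load('side_d.npy'),'side',-.834)
fit(np.load('top4.npy'),'top',.148); fit(np.load('side2.npy'),'side',.148);fit(np.load('side4.npy'),'side',.148)
im=cv2.imread('pics/top4.png'); d=np.load('top4.npy'); m=np.zeros(d.shape,bool); m[255:295,330:365]=1
P=cloud('top',d,m);Q=P[abs(P[:,2]-.108)<.006]; print('round',Q.mean(0) if len(Q) else '')
d=np.load('top_d.npy');P=cloud('top',d,m);Q=P[abs(P[:,2]-.108)<.006]; print('round0',Q.mean(0))
E
```

```text
top -0.83 n 2490 width 0.1672 slope 0.0036 offset at .2 0.0001 L 0.0838 R -0.0837
side -0.834 n 2550 width 0.1683 slope 0.0048 offset at .2 -0.0004 L 0.0838 R -0.0845
top 0.148 n 2627 width 0.1678 slope -0.0037 offset at .2 -0.0007 L 0.0832 R -0.0849
side 0.148 n 1944 width 0.1496 slope -0.1118 offset at .2 -0.0106 L 0.0671 R -0.0882
side 0.148 n 1649 width 0.142 slope -0.2368 offset at .2 -0.0110 L 0.0674 R -0.0878
round [ 0.41367254 -0.15586122  0.10530065]
round0 [ 0.41348035 -0.15539963  0.10540685]
```

```bash
python3 - <<'E'
from h import *
for c,b,C in (('top',(270,320,205,255),[.7325,-.0121]),('side',(298,336,230,272),[.7357,-.0138])):
    im=cv2.imread(f'pics/{c}0.png'); sat=cv2.cvtColor(im,cv2.COLOR_BGR2HSV)[...,1]
    sub=np.zeros(sat.shape,np.uint8); sub[b[2]:b[3],b[0]:b[1]]=(sat[b[2]:b[3],b[0]:b[1]]<70)*255
    n,l,st,ce=cv2.connectedComponentsWithStats(sub,connectivity=8); k=1+st[1:,4].argmax(); px=np.argwhere(l==k)[:,::-1]
    d=np.load(f'{c}_d.npy'); P=cloud(c,d,(l==k)); P=P[P[:,2]>.1]
    rr=cv2.minAreaRect(ray(c,px,.108)[:,:2].astype(np.float32)); r2=cv2.minAreaRect(P[:,:2].astype(np.float32))
    for r in (rr,r2):
        v=np.array(r[0])-C; print(c,st[k],np.round(r[0],4),np.round(r[1],4),'beta %.4f'%np.arctan2(v[1],-v[0]))
E
```

```text
top [278 215  29  29 224] [0.5322 0.0174] [0.0933 0.0585] beta 0.1464
top [278 215  29  29 224] [0.5338 0.0175] [0.0915 0.0566] beta 0.1478
side [304 234  26  31 424] [0.532  0.0072] [0.1137 0.0635] beta 0.1029
side [304 234  26  31 424] [0.5372 0.0147] [0.0965 0.0585] beta 0.1424
```

```bash
python3 -m pendant '[{"travel":[0,0,0],"rot":[0,0,0],"fingers":1},{"travel":[0,0,0],"rot":[0,0,0],"fingers":1},{"travel":[0,0,0],"rot":[0,0,0],"fingers":1}]'
python3 look.py 5 | grep -A1 top; python3 -c "
from workcell import env; print(env.hand_in())"
```

```text
clock: 15.9
tcp_pos: [0.2958, -0.3106, 0.3595]
orientation: [0.0, 0.073, 0.997, -0.0]
wrist_force: [-0.1, 0.0, 1.2]
finger_gap: 0.0855
grip_force: 0.0
top 2555 ((0.632626473903656, 0.10806513577699661), (0.4076901078224182, 0.4373977482318878), 83.89937591552734)
  grip top 69 ((0.43590793013572693, 0.031166329979896545), (0.024112381041049957, 0.024228651076555252), 1.3459703922271729)
side 1611 ((0.6615742444992065, 0.1130480021238327), (0.41876405477523804, 0.4022487699985504), 79.32582092285156)
the job is handed in; nothing more can be done
None
```

The beam swung left and glided free for about 3.5 s with the open fingers round the grip untouched; I caught it short of its stop, set it over the tag die (within about 1 mm by the top camera, 3 to 4 mm by the partly blocked side camera), left it released and still, and handed the job in at about 16 s.

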